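# Draw the horn-length gauge to its red mark and hold

## Task

On the mask maker's length gauge, first fold the white sight panel up by its black bar until it stands straight upright, and let go of it while the rod is still home. Then draw the sprung rod out by its orange knob until the yellow pointer stands level with the red mark, and finish still holding the knob there against the spring. Leave the paints, jar, tape, brush and model head where they are.

Things in the scene. Friction and masses are not known exactly. Their poses are not given: they have to be found in the camera images.
- gauge: Green gauge screwed to the bench, fixed: bed 340 x 240 x 12 mm. Origin: centre of the bed's underside, z up. The rod is drawn out towards its -x. The panel's hinge runs along x at y = +100, z = 105 mm on two posts; a white scale rail along x at y = -96 mm, top at z = 30 mm. A fixed aluminium sleeve (30 mm thick, top at z = 57 mm) holds the rod at x = 68 to 163, y = -30 mm.
- screen (a joint): Angle of the white sight panel about its hinge, rad: 0 = flat over the rod, towards the gauge's -y; 1.571 = straight upright; 2.4 = folded fully back. Panel 200 mm along the hinge, free edge (teal strip) 165 mm from it, 4 mm thick, 0.2 kg; a black bar stands on its outer (upper) face. The hinge is stiff (about 0.4 N m): it stays wherever left. Starts at 0.05 to 0.4.
- panel_bar (a point): Middle of the round black bar on the panel: 12 mm thick, 124 mm long, along the gauge's x, 150 mm from the hinge along the panel and 38 mm out from the panel's mid-plane, on two thin posts 100 mm apart; 30 mm clear between bar and panel. It can turn between finger pads closing across it while the tool keeps pointing down.
- panel_hinge (a point): Point on the hinge axis level with the bar's middle, which circles about it at a radius of 155 mm. Its axes are the panel's own: -y runs from the hinge to the free edge, z is the normal of the outer face (up when flat, pointing to the gauge's +y when upright).
- rod (a joint): How far the rod is drawn out, m: 0 = home, at most 0.125. An inner spring pulls it back: 3 N at home, growing by 70 N/m (about 7 to 11 N at the mark); let go, it returns home.
- knob_top (a point): Centre of the top of the orange grip post on the rod's end, 86 mm above the bench. The post is upright, 16 mm thick, 36 to 86 mm above the bench, and slides with the rod along the gauge's x. The rod, 9 mm thick, leaves it on the +x side 42 mm above the bench, the yellow pointer arm, 5 mm thick, towards -y; both lie below 47 mm above the bench.
- pointer_tip (a point): Tip of the yellow pointer, 40 mm above the bench and 53 mm to the gauge's -y from the knob's axis; 3 mm wide along x. It moves with the knob.
- length_mark: Red length mark clamped on the scale rail (does not move), 12 mm wide along the gauge's x, 26 mm long, 7 mm thick, its axes those of the gauge. Origin: centre of its underside. The rod is at length when the pointer tip stands level with its middle along the gauge's x: 60 to 105 mm out from home.
- jar: Bystander standing on the bed beside the sleeve: small white jar, blue cap, 32 mm wide, 45 mm high. Origin: centre of its foot.
- tape: Bystander on the bed's front left corner: yellow tape ring, 44 mm wide, 18 mm high. Origin: centre of its underside.
- maquette: Bystander: teal alien model head, 92 mm wide, 150 mm high, on the bench to the left. Origin: centre of its foot.
- brush: Bystander: paint brush lying on the bench to the left.
- paint_a: Bystander: teal paint bottle, 50 mm wide, 120 mm high, on the bench to the right. Origin: centre of its foot.
- paint_b: Bystander: ochre paint bottle, 50 mm wide, 120 mm high, on the bench to the right. Origin: centre of its foot.
- paint_c: Bystander: plum paint bottle, 50 mm wide, 120 mm high, on the bench to the right. Origin: centre of its foot.

How it is judged:
By the outcome, as a careful person would: the job done as asked, in the order asked, and still so for the second after the job is handed in, while the arm keeps its last pose, push and grip.
It also fails if it takes over 51 s, if anything falls off the work surface, if the arm or the gripper's body presses on something with over 40 N, if the wrist force passes 120 N, or if a joint passes its speed limit or range.

## Robot

A 7-joint arm with a two-finger parallel gripper is mounted at the origin on the work surface. World frame = base frame: x ahead of the robot, y to its left, z up, the work surface at z = 0. Lengths are in m, angles in rad, forces in N, time in s.
With the tool pointing down it reaches from about 0.35 to 0.9 m from the base axis. Payload 8.1 kg.
Tool frame: the origin (TCP) lies at the very end of the fingers, on their centre line; the grasp point (between the pads) lies 19 mm behind it; z points along the fingers, y is the line along which they close (so a half turn about z gives the same grasp; the last joint's range is limited). The gripper opens to 92 mm and grips with 3 to 60 N. Pads are 19 mm wide; open, the fingers measure 130 mm over their backs; the gripper's body (75 mm by 190 mm) begins 47 mm behind the grasp point.
Start: joints at [1.107, 0.434, 0.025, 1.573, -0.012, 1.134, -0.075], TCP at [0.221, -0.585, 0.227] pointing down, gripper open.
Joint ranges: [-2.62, 2.62], [-0.44, 2.09], [-1.27, 1.32], [0.08, 2.57], [-1.32, 4.46], [0.12, 2], [-2.74, 2.74]. Speed limits (rad/s): [2.22, 2.22, 3.01, 3.01, 3.14, 3.14, 3.14].

## Interface

Orientations are given as a rotation vector (axis times angle).
In Python, from cell import arm gives the robot as it stands.
- The arm moves only by the shell command python3 -m pendant 'ROWS' [FORCE]. ROWS is a JSON object of lists of equal length, an entry for each row: "slide": the shift along the tool's x, y, z in units of 0.3 m (1.0 is 0.3 m), a list of three; "dr": the turn, a rotation vector about the tool's x, y, z in units of 0.12 rad (1.0 is 0.12 rad), a list of three; "claw": the opening, from 0 (shut) to 1 (fully open). In form: {"slide": [[tx, ty, tz], ...], "dr": [[ax, ay, az], ...], "claw": [claw, ...]}. A call has 1 to 10 rows; each row shifts and turns the commanded pose from where the row before left it, along the tool's axes as they then stand; what a row does not reach is not made up. A row lasts 1/10 s, in which the tool goes at most 50 mm and 8.59 degrees, less where a joint would pass 70% of its speed; a pose out of reach is approached as far as the arm can. A call with a number of a shift or a turn outside -1 to 1 is refused whole. A call with a gripper value outside its range is refused whole. The fingers move at their own pace and stop on an object; FORCE is the grip in N (left out, the last holds). Time passes only in rows, so rows that do not move let the fingers close. It gives the time, the measured TCP pose, the force, the opening and the grip force at its end, in the units of the state.
- arm.observe(): the state, without advancing time (a new reading comes with each control period).
- arm.get_image(name): name is "scene" or "top" or "wrist"; returns the picture (384x512x3 uint8, red, green, blue); there is no depth.
- arm.calibration(name): a dict with "K" (3x3 intrinsics, pixels), "dist" ([k1, k2, p1, p2, k3] as OpenCV has them; the pictures are not rectified), "xyz" and "orientation" of the camera in the world. Camera axes: x right, y up, looking along -z (the intrinsics and any distortion apply to the point x, -y, -z); pixel columns grow to the right and rows downward; lengths in m; the calibration is good to about 2 mm. A picture is of the moment at which its call begins: read the wrist's pose just before it. calibration takes no time and is no camera call; for the wrist camera it gives the pose at the moment of the call.
- arm.sign_off(): hands the job in; it is judged then, once.
The state is a dict: "clock": time; "joints": joint angles; "dq": joint speeds; "joint_efforts": joint torques, N m; "position": TCP position; "ee_rot": TCP orientation; "force": force on the tool from outside, world axes, zero at the start; "ft_torque": the same for the moment, N m; "width": opening from 0.0 (shut) to 1.0 (fully open); "gripper_force": force on a finger pad.
Only numpy, scipy, OpenCV 4.12 (cv2) and the standard library are available. Lean on these libraries where they do the work, as an engineer would, in place of code of your own. Each camera call takes 0.05 s, during which the arm holds its last target. There are 200 camera calls.

## Working session

There is one attempt and no reset: what is moved stays moved. The work goes in short steps, Python scripts to look and compute and a shell command to move; the robot and the scene stay as the last step left them, time stands still between calls to the robot, and variables do not carry over. Pictures are saved under pics/ and viewed, at most 10 in all, crops included, and the job is handed in when it is done.

```bash
mkdir -p pics; ls; python3 - <<'E'
from cell import arm
import cv2
for n in("scene","top"):
    cv2.imwrite(f"pics/{n}0.png",arm.get_image(n)[:,:,::-1])
    print(n,arm.calibration(n))
s=arm.observe();print(s)
E
```

```text
pics
scene {'K': array([[410.48934772,   0.        , 250.14176354],
       [  0.        , 410.48934772, 187.72122934],
       [  0.        ,   0.        ,   1.        ]]), 'dist': array([-0.14641456,  0.        ,  0.        ,  0.        ,  0.        ]), 'xyz': array([ 1.29142004, -0.87511125,  1.11263041]), 'orientation': array([0.80854657, 0.31507196, 0.67028833])}
top {'K': array([[423.31238302,   0.        , 244.15758621],
       [  0.        , 423.31238302, 188.60499977],
       [  0.        ,   0.        ,   1.        ]]), 'dist': array([-0.04847739,  0.        ,  0.        ,  0.        ,  0.        ]), 'xyz': array([ 0.27273633, -0.04390414,  1.36544874]), 'orientation': array([ 0.15481573, -0.16587527, -1.61890967])}
{'clock': 0.1, 'joints': array([ 1.10739082,  0.43515496,  0.02498237,  1.57398154, -0.01158755,
        1.13399794, -0.07508474]), 'dq': array([ 0.0008142 , -0.00281181,  0.00055088, -0.00136126,  0.00112462,
       -0.00104316,  0.00089727]), 'joint_efforts': array([ 1.75900786e-03, -6.69129324e+01,  9.87158194e-01, -3.15147328e+01,
       -6.05696230e-02,  3.74564377e-02,  5.57398334e-05]), 'position': array([ 0.22042789, -0.58436275,  0.22603203]), 'ee_rot': array([-3.08930533e+00, -5.63354659e-01,  6.11400394e-04]), 'force': array([-0.07908049,  0.18423804,  0.4518109 ]), 'ft_torque': array([ 0.02362269, -0.02681706,  0.03367136]), 'gripper_force': 0.0, 'width': 0.9986743324889154}
```

View pics/scene0.png

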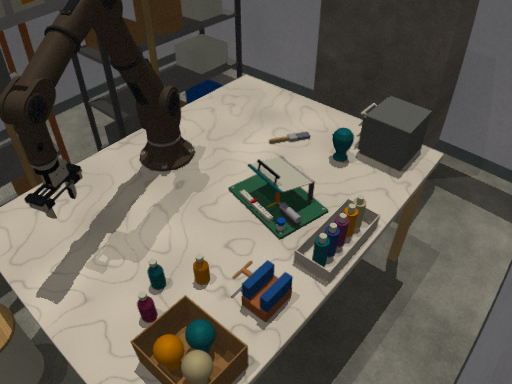

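View pics/top0.png

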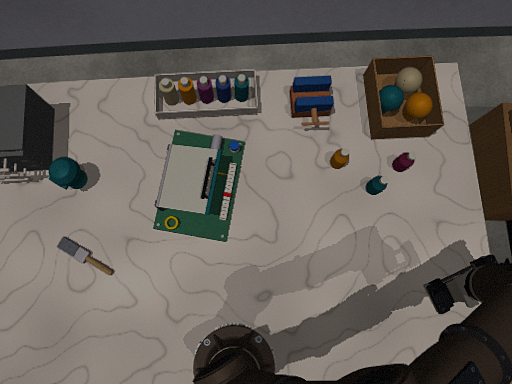

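The scene view shows the gauge around px (278,195), and the top view shows it around (200,185). The panel is nearly flat, the bar is at about (211,177), and the red mark is on the rail at about (228,195). I'll zoom in on both.

```bash
python3 - <<'E'
import cv2
a=cv2.imread("pics/scene0.png")[145:245,220:340];b=cv2.imread("pics/top0.png")[120:250,140:260]
cv2.imwrite("pics/sc1.png",cv2.resize(a,None,fx=6,fy=6,interpolation=cv2.INTER_CUBIC)[:600])
cv2.imwrite("pics/tc1.png",cv2.resize(b,None,fx=4.6,fy=4.6,interpolation=cv2.INTER_CUBIC)[:600])
E
```

```text
(no output)
```

View pics/sc1.png

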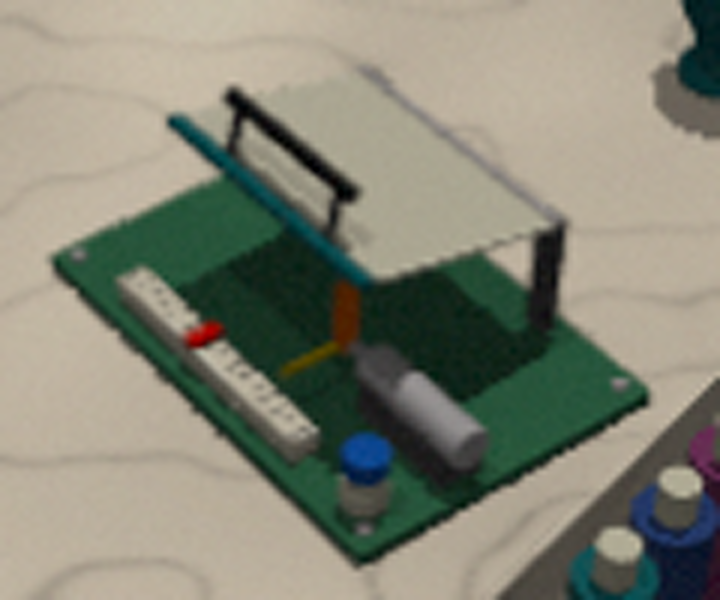

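View pics/tc1.png

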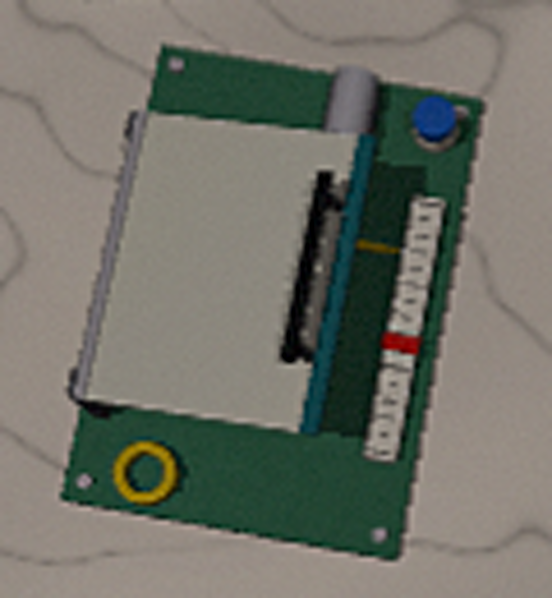

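```bash
cat > h.py <<'E'
import numpy as np,cv2
from scipy.spatial.transform import Rotation as R
from cell import arm
def proj(P,c):
    Rw=R.from_rotvec(c["orientation"]).as_matrix()
    p=(np.atleast_2d(P)-c["xyz"])@Rw*[1,-1,-1]
    return cv2.projectPoints(p,np.zeros(3),np.zeros(3),c["K"],c["dist"])[0][:,0]
def g2w(q,p): return np.asarray(p)@R.from_euler('z',q[2]).as_matrix().T+[q[0],q[1],0]
def pan(th,x,r,n): # panel point r from the hinge, n out along the normal
    return [x,.1-r*np.cos(th)+n*np.sin(th),.105+r*np.sin(th)+n*np.cos(th)]
E
cat > fit.py <<'E'
from h import *
from scipy.optimize import least_squares
T,S=arm.calibration("top"),arm.calibration("scene")
t=lambda u,v:(T,(u/4.6+140,v/4.6+120)); s=lambda u,v:(S,(u/6+220,v/6+145))
def model(q):
    x,y,w,th,px,bx,mx,kx=q;b=[]
    A=lambda o,p:b.append((o,p))
    for o,X,Y in((t(163,46),1,1),(t(484,100),1,-1),(t(398,558),-1,-1),(t(62,498),-1,1),(s(55,260),-1,-1),(s(650,393),1,1),(s(360,550),1,-1)):
        A(o,[.17*X,.12*Y,.012])
    for o,X in((t(366,135),1),(t(310,432),-1),(s(172,120),-1),(s(368,280),1)): A(o,pan(th,px+.1*X,.165,.002))
    for o,X in((t(322,175),1),(t(290,357),-1),(s(235,97),-1),(s(350,192),1)): A(o,pan(th,bx+.060*X,.15,.038))
    for o in(t(401,343),s(205,334)): A(o,[mx,-.096,.037])
    for o in(t(398,249),s(285,373)): A(o,[kx,-.083,.040])
    return b
def res(q):
    return np.concatenate([proj(g2w(q,[p]),o[0])[0]-o[1] for o,p in model(q)])
r=least_squares(res,[.65,.1,-.2,.2,0,0,-.02,.04],loss="soft_l1",x_scale=.05)
print(r.x.round(4));print(res(r.x).reshape(-1,2).round(1).tolist())
q=r.x
for n,p in dict(bar=pan(q[3],q[5],.15,.038),hinge=[q[5],.1,.105],barup=pan(np.pi/2,q[5],.15,.038),knob=[q[7],-.03,.086],target=[q[6],-.03,.086]).items(): print(n,g2w(q,p).round(4))
E
python3 fit.py
```

```text
[ 0.5752  0.0841 -0.2296  0.1969 -0.0089 -0.0095 -0.0224  0.0419]
[[-1.0, -1.0], [-0.6, -0.9], [-0.5, 0.1], [-0.9, -0.1], [-1.4, -1.7], [0.3, -1.4], [-0.1, 0.2], [1.5, -0.3], [1.0, -0.2], [-1.0, -0.8], [-1.1, 0.5], [0.6, -0.4], [-0.4, -0.2], [-0.8, -0.7], [-0.1, -0.1], [-0.4, -0.8], [-0.4, -1.1], [-0.1, -0.5], [-0.9, -0.1]]
bar [0.557  0.0477 0.1716]
hinge [0.5888 0.1837 0.105 ]
barup [0.5974 0.2207 0.255 ]
knob [0.6092 0.0454 0.086 ]
target [0.5465 0.06   0.086 ]
```

```bash
sed -i 's|u/4.6+140,v/4.6+120|(u+.5)/4.6+139.5,(v+.5)/4.6+119.5|; s|u/6+220,v/6+145|(u+.5)/6+219.5,(v+.5)/6+144.5|' fit.py; python3 fit.py
cat >> h.py <<'E'
def go(target,yaw=None):
    """slide units (tool axes, total) to a TCP target; yaw = world angle of tool x, tool pointing down"""
    s=arm.observe(); M=R.from_rotvec(s["ee_rot"])
    W=M
    if yaw is not None:
        W=R.from_euler('z',yaw)*R.from_rotvec([np.pi,0,0])
        print("dr total units",((M.inv()*W).as_rotvec()/.12).round(2))
    d=np.asarray(target)-s["position"]
    print("pos",s["position"].round(4),"d",d.round(4),"slide after turn",(W.inv().apply(d)/.3).round(3),"force",s["force"].round(1),"w",round(s["width"],3),"grip",s["gripper_force"],"t",s["clock"],"j",s["joints"].round(2))
E
python3 -m pendant '{"slide":[[0,0,0],[0,0,0],[0,0,0],[0,0,0],[0,0,0]],"dr":[[0,0,1],[0,0,1],[0,0,1],[0,0,1],[0,0,0.92]],"claw":[1,1,1,1,1]}'
python3 -c "
from h import *
go([.557,.0477,.235],-.2296)"
```

```text
[ 0.5754  0.0844 -0.2313  0.206  -0.0088 -0.0097 -0.0227  0.0417]
[[-0.6, -0.8], [-0.2, -0.5], [-0.3, 0.4], [-0.7, 0.1], [-0.9, -1.4], [0.8, -0.9], [0.3, 0.6], [1.7, -0.2], [1.1, 0.0], [-0.4, -0.8], [-0.5, 0.6], [0.6, -0.1], [-0.4, 0.1], [-0.2, -0.7], [0.5, -0.1], [-0.2, -0.3], [0.0, -0.7], [0.2, -0.1], [-0.5, 0.2]]
bar [0.5571 0.0486 0.1729]
hinge [0.5889 0.184  0.105 ]
barup [0.5977 0.221  0.255 ]
knob [0.6091 0.0457 0.086 ]
target [0.5464 0.0604 0.086 ]
clock: 0.6
position: [0.2205, -0.5845, 0.2263]
ee_rot: [-3.119, 0.368, 0.001]
force: [-0.0, 0.6, -0.4]
width: 0.996
gripper_force: 0.0
dr total units [-0.01  0.   -0.04]
pos [ 0.2205 -0.5845  0.2263] d [0.3365 0.6322 0.0087] slide after turn [ 0.613 -2.307 -0.029] force [-0.   0.6 -0.4] w 0.996 grip 0.0 t 0.6 j [ 1.02  0.43  0.16  1.58 -0.07  1.13 -0.61]
```

```bash
python3 -m pendant '{"slide":[[0.031,-0.115,-0.002],[0.031,-0.115,-0.002],[0.031,-0.115,-0.002],[0.031,-0.115,-0.002],[0.031,-0.115,-0.002],[0.031,-0.115,-0.002],[0.031,-0.115,-0.002],[0.031,-0.115,-0.002],[0.031,-0.115,-0.002],[0.031,-0.115,-0.002]],"dr":[[0,0,0],[0,0,0],[0,0,0],[0,0,0],[0,0,0],[0,0,0],[0,0,0],[0,0,0],[0,0,0],[0,0,0]],"claw":[1,1,1,1,1,1,1,1,1,1]}'
python3 -c "
from h import *
go([.5571,.0486,.235],-.2313)"
```

```text
clock: 1.6
position: [0.39, -0.2685, 0.2326]
ee_rot: [-3.121, 0.36, 0.0]
force: [1.2, -0.5, -0.0]
width: 1.001
gripper_force: 0.0
dr total units [-0.    0.    0.01]
pos [ 0.39   -0.2685  0.2326] d [0.1671 0.3171 0.0024] slide after turn [ 0.3   -1.157 -0.008] force [ 1.2 -0.5 -0. ] w 1.001 grip 0.0 t 1.6 j [ 0.5   0.18 -0.01  1.92  0.    1.04 -1.31]
```

```bash
python3 -m pendant '{"slide":[[0.03,-0.116,-0.001],[0.03,-0.116,-0.001],[0.03,-0.116,-0.001],[0.03,-0.116,-0.001],[0.03,-0.116,-0.001],[0.03,-0.116,-0.001],[0.03,-0.116,-0.001],[0.03,-0.116,-0.001],[0.03,-0.116,0],[0.03,-0.114,0]],"dr":[[0,0,0],[0,0,0],[0,0,0],[0,0,0],[0,0,0],[0,0,0],[0,0,0],[0,0,0],[0,0,0],[0,0,0]],"claw":[1,1,1,1,1,0.6,0.6,0.6,0.6,0.6]}'
python3 -c "
from h import *
go([.5571,.0486,.157],-.2313)
cv2.imwrite('pics/w1.png',arm.get_image('wrist')[:,:,::-1])
s=arm.calibration('wrist')
print(proj([[.5571,.0486,.1729]],s))"
```

```text
clock: 2.6
position: [0.5567, 0.0491, 0.2348]
ee_rot: [3.121, -0.36, -0.001]
force: [0.4, 0.1, 0.4]
width: 0.625
gripper_force: 0.0
dr total units [0.   0.   0.01]
pos [0.5567 0.0491 0.2348] d [ 0.0004 -0.0005 -0.0778] slide after turn [0.002 0.001 0.259] force [0.4 0.1 0.4] w 0.625 grip 0.0 t 2.6 j [-0.03  0.33 -0.21  1.71  0.08  1.1  -2.06]
[[261.7853604 200.0567698]]
```

View pics/w1.png

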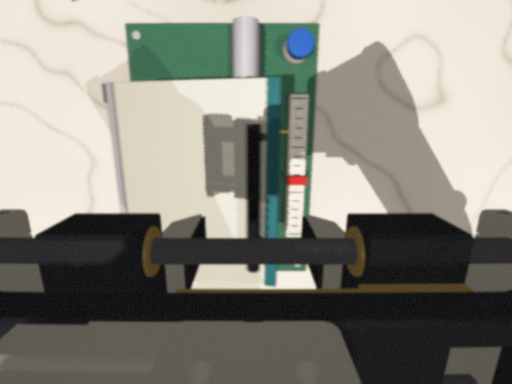

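Wrist view: the bar runs (254,125) to (253,270), about 8 px off the prediction. The mark is at (297,181), the pointer tip near (289,132), and the bed's far corners at (127,24) and (318,24). I'll refit with these points.

```bash
cat > fit2.py <<'E'
src=open('fit.py').read()
src=src.replace("    return b\n","""    w=lambda u,v:(Wc,(u,v))
    for o,X,Y in((w(127,23.5),1,1),(w(318.5,23.5),1,-1)): A(o,[.17*X,.12*Y,.012])
    for o,X in((w(253.5,125),1),(w(253,271),-1)): A(o,pan(th,bx+.060*X,.15,.038))
    A(w(281,78),pan(th,px+.1,.165,.002)); A(w(113,83),pan(th,px+.1,.0,.002))
    A(w(297,181),[mx,-.096,.037]); A(w(289,132),[kx,-.083,.040])
    return b
""",1).replace("def model","Wc=arm.calibration('wrist')\ndef model")
exec(src)
E
python3 fit2.py; python3 -c "
from h import *
print(arm.calibration('wrist'))
im=cv2.imread('pics/w1.png')
print(im[195,235:300].tolist())"
```

```text
[ 0.5747  0.0895 -0.2249  0.2231 -0.01   -0.0089 -0.0227  0.0404]
[[-2.4, -0.3], [-2.0, -0.5], [-1.5, 0.6], [-2.0, 0.7], [-0.3, -1.9], [1.4, -1.9], [1.4, -0.3], [-0.5, 0.1], [-0.8, 0.5], [0.2, -2.1], [0.4, -1.1], [-1.6, -0.5], [-2.5, -0.1], [0.8, -1.8], [1.8, -1.3], [-1.7, -0.2], [0.8, -1.4], [-1.5, 0.4], [0.2, -0.7], [-0.3, -0.0], [3.4, -0.3], [1.3, 1.4], [1.4, -3.1], [0.9, -0.3], [-0.8, 0.1], [2.1, 0.0], [2.1, -0.2]]
bar [0.5576 0.0545 0.1753]
hinge [0.5884 0.1889 0.105 ]
barup [0.5968 0.226  0.255 ]
knob [0.6075 0.0512 0.086 ]
target [0.5459 0.0653 0.086 ]
{'K': array([[280.46800772,   0.        , 253.23585195],
       [  0.        , 280.46800772, 189.31215112],
       [  0.        ,   0.        ,   1.        ]]), 'dist': array([-0.01629543,  0.        ,  0.        ,  0.        ,  0.        ]), 'xyz': array([0.62291353, 0.03997192, 0.39377049]), 'orientation': array([-0.17719682,  0.22911874, -1.78278954])}
[[126, 139, 141], [107, 118, 121], [100, 111, 116], [102, 112, 116], [103, 115, 117], [102, 110, 114], [106, 118, 119], [100, 111, 114], [100, 112, 116], [95, 104, 108], [84, 91, 96], [68, 78, 78], [54, 59, 59], [29, 30, 33], [21, 22, 20], [18, 18, 14], [17, 14, 19], [20, 21, 19], [19, 19, 21], [19, 22, 19], [14, 16, 18], [12, 14, 9], [22, 17, 20], [30, 35, 32], [50, 52, 55], [64, 71, 74], [79, 89, 91], [91, 99, 103], [94, 104, 105], [87, 95, 94], [85, 88, 81], [79, 82, 61], [86, 84, 45], [95, 93, 43], [98, 96, 46], [98, 96, 47], [95, 93, 44], [96, 92, 43], [99, 97, 48], [97, 93, 45], [89, 87, 41], [85, 85, 36], [84, 85, 43], [76, 81, 42], [71, 79, 48], [63, 76, 46], [55, 74, 45], [56, 73, 45], [50, 64, 39], [54, 68, 51], [68, 78, 69], [89, 100, 100], [120, 131, 137], [151, 164, 172], [188, 203, 212], [214, 228, 235], [227, 238, 243], [229, 239, 244], [229, 241, 246], [229, 240, 245], [229, 240, 245], [229, 240, 245], [230, 240, 246], [232, 242, 247], [233, 243, 247]]
```

```bash
cat >> fit2.py <<'E'
print('--- wrist cam offset free')
c0=Wc["xyz"].copy()
def res2(q):
    Wc["xyz"]=c0+q[8:11]; return np.append(res(q[:8]),q[8:11]*300)
r=least_squares(res2,list(q)+[0,0,0],loss="soft_l1",x_scale=.05);q=r.x
print(q.round(4)); print(res(q[:8]).reshape(-1,2).round(1).tolist())
for n,p in dict(bar=pan(q[3],q[5],.15,.038),hinge=[q[5],.1,.105],knob=[q[7],-.03,.086],target=[q[6],-.03,.086]).items(): print(n,g2w(q,p).round(4))
s=arm.observe();M=R.from_rotvec(s["ee_rot"])
f=[s["position"]+M.apply([0,y,z]) for z in(0,-.02) for y in(-.0287,.0287)]
print(proj(f,Wc).round(1)); Wc["xyz"]=c0; print(proj(f,Wc).round(1))
E
python3 fit2.py|sed -n '/---/,$p'
```

```text
--- wrist cam offset free
[ 5.756e-01  8.420e-02 -2.276e-01  2.188e-01 -1.010e-02 -9.500e-03
 -2.320e-02  4.010e-02  3.000e-04 -6.500e-03  2.000e-03]
[[-0.7, -0.7], [-0.3, -0.7], [-0.0, 0.3], [-0.5, 0.3], [-0.9, -1.2], [0.8, -1.0], [0.6, 0.7], [1.4, -0.1], [1.0, 0.2], [-0.5, -1.3], [-0.5, -0.1], [0.3, -0.5], [-0.6, -0.2], [-0.0, -1.0], [0.8, -0.5], [-0.1, -0.3], [-0.0, -0.7], [0.1, 0.2], [-0.6, 0.1], [-0.4, -0.1], [2.3, 0.2], [0.1, 1.8], [-0.0, -4.2], [-0.6, 0.1], [-1.0, -0.2], [0.7, 0.0], [0.9, -0.1]]
bar [0.5577 0.0492 0.1746]
hinge [0.5889 0.1838 0.105 ]
knob [0.6079 0.0459 0.086 ]
target [0.5462 0.0602 0.086 ]
[[195.2 230.7]
 [288.3 230.7]
 [188.  245. ]
 [292.7 245.1]]
[[204.8 229.4]
 [299.2 229.4]
 [198.6 243.8]
 [305.1 243.8]]
```

```bash
sed -i "s|^exec(src)|src=src.replace(\"arm.calibration('wrist')\",\"arm.calibration('wrist');Wc['xyz']=Wc['xyz']+np.array([.5567,.0491,.2348])-arm.observe()['position']\")\nexec(src)|" fit2.py; python3 fit2.py; python3 -c "
from h import *
go([.5575,.0492,.159],-.2276)"
```

```text
[ 0.5733  0.0841 -0.228   0.2184 -0.01   -0.0085 -0.0223  0.0406]
[[-0.7, -0.1], [-0.2, -0.1], [0.0, 1.0], [-0.4, 1.0], [-1.4, -1.5], [0.3, -1.2], [0.0, 0.4], [1.5, 0.6], [1.1, 1.0], [-1.0, -1.5], [-1.0, -0.3], [0.5, -0.1], [-0.5, 0.2], [-0.4, -1.1], [0.5, -0.5], [0.0, 0.1], [-0.4, -0.8], [0.2, 0.8], [-1.1, -0.1], [-1.2, -0.5], [2.6, -0.2], [-0.1, 0.8], [-0.2, -3.9], [-0.5, -0.1], [-2.2, -0.4], [0.8, -0.2], [0.9, -0.4]]
bar [0.5564 0.0488 0.1746]
hinge [0.5876 0.1834 0.105 ]
barup [0.5962 0.2204 0.255 ]
knob [0.6061 0.0457 0.086 ]
target [0.5448 0.0599 0.086 ]
--- wrist cam offset free
[ 0.5755  0.084  -0.2277  0.2184 -0.0101 -0.0095 -0.0232  0.0401  0.0021
  0.      0.0021]
[[-0.6, -0.7], [-0.3, -0.7], [0.1, 0.3], [-0.4, 0.3], [-1.0, -1.2], [0.7, -1.0], [0.5, 0.7], [1.5, -0.1], [1.1, 0.3], [-0.6, -1.3], [-0.5, -0.0], [0.4, -0.5], [-0.5, -0.2], [-0.1, -1.0], [0.8, -0.4], [-0.0, -0.3], [-0.1, -0.7], [0.2, 0.3], [-0.7, 0.1], [-0.4, -0.1], [2.2, 0.2], [0.1, 1.8], [-0.1, -4.3], [-0.6, 0.1], [-1.0, -0.2], [0.7, 0.0], [0.8, -0.2]]
bar [0.5576 0.0489 0.1746]
hinge [0.5888 0.1835 0.105 ]
knob [0.6078 0.0457 0.086 ]
target [0.5461 0.06   0.086 ]
[[194.7 230.5]
 [287.7 230.6]
 [187.4 244.8]
 [292.1 244.9]]
[[193.1 228.8]
 [287.5 228.9]
 [185.4 243.1]
 [291.9 243.2]]
dr total units [-0.03 -0.    0.03]
pos [0.5587 0.056  0.2348] d [-0.0012 -0.0068 -0.0758] slide after turn [0.001 0.023 0.253] force [3.6 5.7 1.6] w 0.611 grip 0.0 t 2.65 j [-0.03  0.34 -0.21  1.71  0.08  1.1  -2.06]
```

```bash
python3 -m pendant '{"slide":[[0,0,0],[0,0,0],[0,0,0]],"dr":[[0,0,0],[0,0,0],[0,0,0]],"claw":[0.6,0.6,0.6]}'
python3 -c "
from h import *
go([.557,.0489,.159],-.2277)"
```

```text
clock: 2.95
position: [0.556, 0.0463, 0.2349]
ee_rot: [3.12, -0.363, -0.001]
force: [-0.3, 0.6, -0.3]
width: 0.6
gripper_force: 0.0
dr total units [ 0.01  0.   -0.03]
pos [0.556  0.0463 0.2349] d [ 0.001   0.0026 -0.0759] slide after turn [ 0.001 -0.009  0.253] force [-0.3  0.6 -0.3] w 0.6 grip 0.0 t 2.95 j [-0.02  0.33 -0.21  1.71  0.08  1.1  -2.06]
```

```bash
python3 -m pendant '{"slide":[[0.001,-0.009,0.053],[0,0,0.05],[0,0,0.05],[0,0,0.05],[0,0,0.05],[0,0,0],[0,0,0],[0,0,0],[0,0,0],[0,0,0]],"dr":[[0,0,0],[0,0,0],[0,0,0],[0,0,0],[0,0,0],[0,0,0],[0,0,0],[0,0,0],[0,0,0],[0,0,0]],"claw":[0.6,0.6,0.6,0.6,0.6,0.6,0,0,0,0]}' 15
python3 -c "
from h import *
go([.557,.0489,.159],-.2277)"
```

```text
clock: 3.95
position: [0.5577, 0.0503, 0.1598]
ee_rot: [-3.121, 0.36, -0.002]
force: [0.6, 0.3, -0.7]
width: 0.301
gripper_force: 0.0
dr total units [-0.   -0.01 -0.02]
pos [0.5577 0.0503 0.1598] d [-0.0007 -0.0014 -0.0008] slide after turn [-0.001  0.005  0.003] force [ 0.6  0.3 -0.7] w 0.301 grip 0.0 t 3.95 j [-0.03  0.41 -0.2   1.81  0.1   0.94 -2.08]
```

```bash
python3 -m pendant '{"slide":[[0,0,0],[0,0,0],[0,0,0],[0,0,0],[0,0,0]],"dr":[[0,0,0],[0,0,0],[0,0,0],[0,0,0],[0,0,0]],"claw":[0,0,0,0,0]}' 15
python3 -c "
from h import *
go([.557,.0489,.159],-.2277)
th=.2184
# arc in tool axes (tool y = gauge -y, tool z = down), units; 20 rows
a=np.linspace(th,np.pi/2,21); P=np.array([pan(t,0,.15,.038) for t in a]); d=np.diff(P,axis=0)
print((np.c_[-d[:,1],-d[:,2]]/.3).round(3).tolist())"
```

```text
clock: 4.45
position: [0.5569, 0.0478, 0.1593]
ee_rot: [3.118, -0.363, -0.001]
force: [-3.4, -7.3, 3.2]
width: 0.122
gripper_force: 15.0
dr total units [ 0.03  0.   -0.03]
pos [0.5569 0.0478 0.1593] d [ 0.0001  0.0011 -0.0003] slide after turn [-0.    -0.004  0.001] force [-3.4 -7.3  3.2] w 0.122 grip 15.000473856925964 t 4.45 j [-0.03  0.41 -0.2   1.81  0.1   0.94 -2.08]
[[-0.017, -0.031], [-0.019, -0.029], [-0.021, -0.028], [-0.023, -0.027], [-0.024, -0.025], [-0.026, -0.023], [-0.027, -0.022], [-0.029, -0.02], [-0.03, -0.018], [-0.031, -0.016], [-0.032, -0.013], [-0.033, -0.011], [-0.034, -0.009], [-0.034, -0.007], [-0.035, -0.004], [-0.035, -0.002], [-0.035, 0.0], [-0.035, 0.003], [-0.034, 0.005], [-0.034, 0.007]]
```

```bash
python3 -m pendant '{"slide":[[0,-0.017,-0.031],[0,-0.019,-0.029],[0,-0.021,-0.028],[0,-0.023,-0.027],[0,-0.024,-0.025],[0,-0.026,-0.023],[0,-0.027,-0.022],[0,-0.029,-0.02],[0,-0.03,-0.018],[0,0,0]],"dr":[[0,0,0],[0,0,0],[0,0,0],[0,0,0],[0,0,0],[0,0,0],[0,0,0],[0,0,0],[0,0,0],[0,0,0]],"claw":[0,0,0,0,0,0,0,0,0,0]}'
python3 - <<'E'
from h import *
th=.2184+9*(np.pi/2-.2184)/20
p=g2w([.5745,.0841,-.2278],pan(th,-.009,.15,.038));print(p)
go(p-[0,0,.0156],-.2277)
cv2.imwrite('pics/s2.png',cv2.resize(arm.get_image('scene')[120:245,200:350,::-1],None,fx=4,fy=4))
E
```

```text
clock: 5.45
position: [0.5725, 0.1115, 0.2284]
ee_rot: [3.118, -0.362, 0.003]
force: [-6.3, -7.9, 20.3]
width: 0.127
gripper_force: 15.0
[0.57169419 0.11184893 0.24111321]
dr total units [ 0.02 -0.02 -0.03]
pos [0.5725 0.1115 0.2284] d [-0.0008  0.0004 -0.0029] slide after turn [-0.003 -0.001  0.01 ] force [-6.3 -7.9 20.3] w 0.127 grip 15.000878423452377 t 5.45 j [-0.13  0.38 -0.22  1.66  0.09  1.11 -2.17]
```

View pics/s2.png

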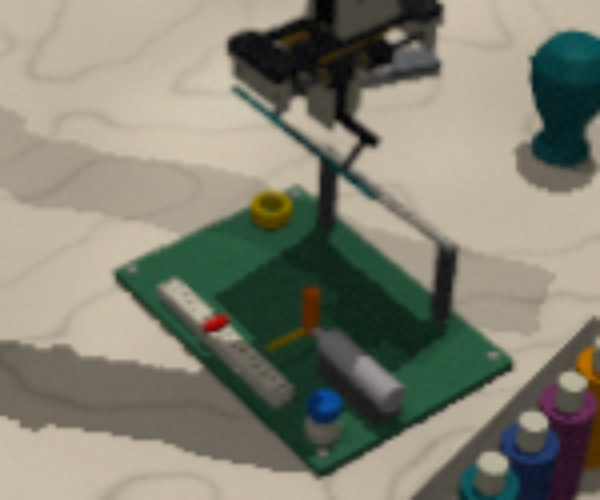

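```bash
python3 -m pendant '{"slide":[[0,0,0],[0,0,0]],"dr":[[0,0,0],[0,0,0]],"claw":[0,0]}'
```

```text
clock: 5.7
position: [0.5726, 0.1114, 0.2284]
ee_rot: [3.119, -0.363, 0.003]
force: [-6.7, -7.9, 18.8]
width: 0.12
gripper_force: 15.0
```

```bash
python3 -c "
from h import *
a=np.linspace(.823,np.pi/2,13); P=np.array([pan(t,0,.15,.038) for t in a]); d=np.diff(P,axis=0)
print((np.c_[-d[:,1],-d[:,2]]/.3).round(3).tolist(), (P[-1]-P[0])); s=arm.observe(); print(s['position']+R.from_euler('z',-.2278).apply(P[-1]-P[0]))"
```

```text
[[-0.029, -0.015], [-0.03, -0.013], [-0.03, -0.011], [-0.031, -0.009], [-0.031, -0.007], [-0.032, -0.005], [-0.032, -0.003], [-0.032, -0.001], [-0.032, 0.001], [-0.032, 0.003], [-0.032, 0.005], [-0.031, 0.007]] [0.         0.11214252 0.01418068]
[0.5978901  0.22063745 0.24261375]
```

```bash
python3 -m pendant '{"slide":[[0,0.004,-0.008],[0,-0.029,-0.015],[0,-0.03,-0.013],[0,-0.03,-0.011],[0,-0.031,-0.009],[0,-0.031,-0.007],[0,-0.032,-0.005],[0,-0.032,-0.003],[0,-0.032,-0.001],[0,0,0]],"dr":[[0,0,0],[0,0,0],[0,0,0],[0,0,0],[0,0,0],[0,0,0],[0,0,0],[0,0,0],[0,0,0],[0,0,0]],"claw":[0,0,0,0,0,0,0,0,0,0]}'
python3 -m pendant '{"slide":[[0,0,0]],"dr":[[0,0,0]],"claw":[0]}'
python3 -c "
from h import *
go([.5979,.2206,.2426],-.2277)"
```

```text
clock: 6.7
position: [0.5898, 0.1866, 0.248]
ee_rot: [-3.119, 0.358, -0.003]
force: [5.7, 0.9, 1.5]
width: 0.121
gripper_force: 15.0
clock: 6.8
position: [0.5898, 0.1866, 0.248]
ee_rot: [-3.119, 0.358, -0.003]
force: [5.3, 0.4, 0.3]
width: 0.125
gripper_force: 15.0
dr total units [-0.02 -0.01 -0.01]
pos [0.5898 0.1866 0.248 ] d [ 0.0081  0.034  -0.0054] slide after turn [ 0.001 -0.117  0.018] force [5.3 0.4 0.3] w 0.125 grip 14.996439814567566 t 6.8 j [-0.23  0.42 -0.23  1.55  0.1   1.18 -2.28]
```

```bash
python3 -m pendant '{"slide":[[0,-0.031,0.002],[0,-0.031,0.004],[0,-0.031,0.005],[0,-0.025,0.006],[0,0,0],[0,0,0]],"dr":[[0,0,0],[0,0,0],[0,0,0],[0,0,0],[0,0,0],[0,0,0]],"claw":[0,0,0,0,0,0]}'
python3 - <<'E'
from h import *
go([.5979,.2206,.2426],-.2277)
# current angle from the circle through the start grip (.5569,.0478,.1593) about the hinge
s=arm.observe();iv=R.from_euler('z',.2278)
d=iv.apply(s["position"]-[.5569,.0478,.1593]);c=np.hypot(d[1],d[2]);h=np.arcsin(c/.31)
print("theta from chord: start",np.pi/2-np.arctan2(d[2],d[1])-h-.248,"now",np.pi/2-np.arctan2(d[2],d[1])+h-.248)
E
```

```text
clock: 7.4
position: [0.5975, 0.2211, 0.2422]
ee_rot: [-3.119, 0.358, -0.002]
force: [7.2, 0.6, -1.8]
width: 0.122
gripper_force: 15.0
dr total units [-0.02 -0.01 -0.01]
pos [0.5975 0.2211 0.2422] d [ 0.0004 -0.0005  0.0004] slide after turn [ 0.002  0.001 -0.001] force [ 7.2  0.6 -1.8] w 0.122 grip 14.998822957277298 t 7.4 j [-0.28  0.46 -0.23  1.5   0.11  1.19 -2.33]
theta from chord: start 0.20125103694548985 now 1.5731303050566745
```

```bash
python3 -m pendant '{"slide":[[0,0,0],[0,0,0],[0,0,0],[0,0,-0.05],[0,0,-0.05],[0,0,-0.05],[0,0,-0.05],[0,0,-0.05],[0,0,-0.05],[0,0,0]],"dr":[[0,0,0],[0,0,0],[0,0,0],[0,0,0],[0,0,0],[0,0,0],[0,0,0],[0,0,0],[0,0,0],[0,0,0]],"claw":[0.25,0.25,0.25,0.25,0.25,0.25,0.25,0.25,0.25,0.25]}'
python3 - <<'E'
from h import *
go([.5979,.2206,.33],-.2277)
a=cv2.resize(arm.get_image('scene')[100:245,210:330,::-1],None,fx=4,fy=4,interpolation=cv2.INTER_CUBIC)[:580]
b=cv2.resize(arm.get_image('top')[120:250,140:220,::-1],None,fx=4,fy=4,interpolation=cv2.INTER_CUBIC)
o=np.zeros((580,800,3),np.uint8);o[:,:480]=a;o[:520,480:]=b
cv2.imwrite('pics/s3.png',o)
q=[.5745,.0841,-.2278]
for th in(1.47,1.57,1.67):
    for n,c in(("scene",210-0),("top",140)):
        off=np.array([210,100] if n=="scene" else [140,120]);ex=np.array([0,0] if n=="scene" else [480,0])
        P=[g2w(q,pan(th,-.01+X,.165,0)) for X in(-.1,.1)]+[g2w(q,pan(th,-.009+X,.15,.038)) for X in(-.06,.06)]
        print(th,n,((proj(P,arm.calibration(n))-off+.5)*4-.5+ex).round(0).tolist())
E
```

```text
clock: 8.4
position: [0.5972, 0.2198, 0.3346]
ee_rot: [-3.119, 0.359, -0.004]
force: [0.3, 0.5, 0.0]
width: 0.25
gripper_force: 0.0
dr total units [-0.02 -0.02 -0.01]
pos [0.5972 0.2198 0.3346] d [ 0.0007  0.0008 -0.0046] slide after turn [ 0.002 -0.003  0.015] force [0.3 0.5 0. ] w 0.25 grip 0.0 t 8.4 j [-0.28  0.41 -0.23  1.36  0.09  1.39 -2.31]
1.47 scene [[273.0, 94.0], [415.0, 193.0], [332.0, 110.0], [417.0, 168.0]]
1.47 top [[524.0, 313.0], [587.0, 29.0], [483.0, 247.0], [522.0, 79.0]]
1.57 scene [[286.0, 88.0], [429.0, 186.0], [343.0, 107.0], [429.0, 165.0]]
1.57 top [[499.0, 309.0], [563.0, 25.0], [463.0, 244.0], [502.0, 76.0]]
1.67 scene [[299.0, 83.0], [443.0, 181.0], [355.0, 106.0], [440.0, 164.0]]
1.67 top [[475.0, 304.0], [540.0, 21.0], [443.0, 242.0], [482.0, 75.0]]
```

View pics/s3.png

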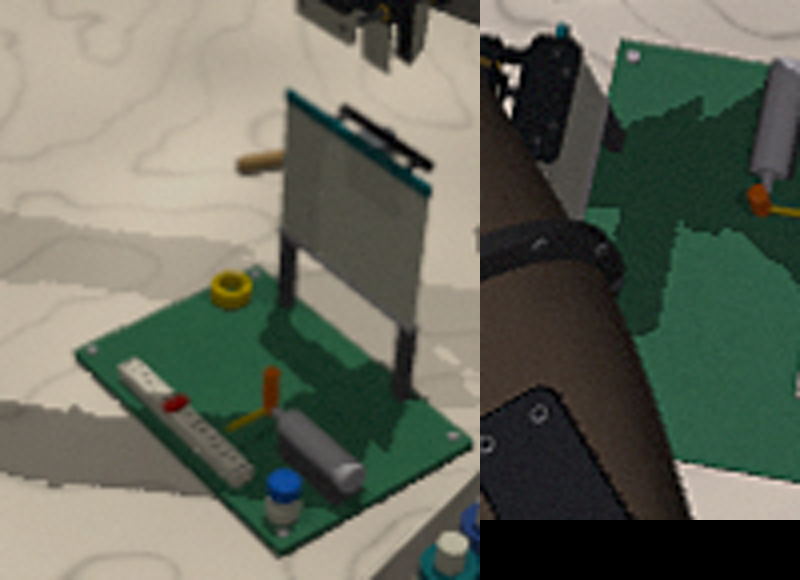

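The panel corners are at (287,93) and (431,190), which matches the upright prediction, and the gripper is clear. The rod is still home, with the knob at (271,385). Next I turn a quarter turn and go to the knob.

```bash
python3 -m pendant '{"slide":[[0,0,0],[0,0,0],[0,0,0],[0,0,0],[0,0,0],[0,0,0],[0,0,0],[0,0,0],[0,0,0],[0,0,0]],"dr":[[0,0,-1],[0,0,-1],[0,0,-1],[0,0,-1],[0,0,-1],[0,0,-1],[0,0,-1],[0,0,-1],[0,0,-1],[0,0,-1]],"claw":[0.25,0.25,0.25,0.25,0.25,0.25,0.25,0.25,0.25,0.25]}'
python3 -m pendant '{"slide":[[0,0,0],[0,0,0],[0,0,0],[0,0,0],[0,0,0],[0,0,0]],"dr":[[0,0,-1],[0,0,-1],[0,0,-1],[0,0,-0.1],[0,0,0],[0,0,0]],"claw":[0.25,0.25,0.25,0.25,0.5,0.5]}'
python3 -c "
from h import *
go([.6065,.0457,.2],1.343)"
```

```text
clock: 9.5
position: [0.5962, 0.2188, 0.3311]
ee_rot: [-2.775, -1.472, 0.003]
force: [0.2, 0.2, -0.5]
width: 0.248
gripper_force: 0.0
clock: 10.1
position: [0.5966, 0.2188, 0.3321]
ee_rot: [-2.463, -1.95, 0.001]
force: [0.1, 0.3, 0.7]
width: 0.378
gripper_force: 0.0
dr total units [-0.    0.   -0.03]
pos [0.5966 0.2188 0.3321] d [ 0.0099 -0.1731 -0.1321] slide after turn [-0.555  0.163  0.44 ] force [0.1 0.3 0.7] w 0.378 grip 0.0 t 10.1 j [-0.09  0.45 -0.55  1.34  0.23  1.41 -0.86]
```

```bash
python3 -m pendant '{"slide":[[-0.09,0.027,0],[-0.09,0.027,0],[-0.09,0.027,0],[-0.09,0.027,0],[-0.09,0.027,0.04],[-0.09,0.027,0.1],[0,0,0.15],[0,0,0.15],[0,0,0],[0,0,0]],"dr":[[0,0,0],[0,0,0],[0,0,0],[0,0,0],[0,0,0],[0,0,0],[0,0,0],[0,0,0],[0,0,0],[0,0,0]],"claw":[0.5,0.5,0.5,0.5,0.5,0.5,0.5,0.5,0.5,0.5]}'
python3 -m pendant '{"slide":[[0,0,0],[0,0,0]],"dr":[[0,0,0],[0,0,0]],"claw":[0.5,0.5]}'
python3 - <<'E'
from h import *
go([.6065,.0457,.062],1.343)
c=arm.calibration('wrist');im=arm.get_image('wrist');cv2.imwrite('pics/w2.png',im[:,:,::-1])
q=[.5745,.0841,-.2278];s=arm.observe();M=R.from_rotvec(s["ee_rot"])
print("knobtop,tip,mark",proj(g2w(q,[[.0405,-.03,.086],[.0405,-.083,.04],[-.0228,-.096,.037]]),c).round(1).tolist(),"tcp",proj([s["position"]],c))
E
```

```text
clock: 11.1
position: [0.6074, 0.0504, 0.2013]
ee_rot: [-2.46, -1.953, 0.001]
force: [0.0, 1.1, 0.4]
width: 0.501
gripper_force: 0.0
clock: 11.3
position: [0.6088, 0.0509, 0.2032]
ee_rot: [2.459, 1.952, 0.006]
force: [-0.1, 0.0, 0.4]
width: 0.499
gripper_force: 0.0
dr total units [ 0.03 -0.01 -0.01]
pos [0.6088 0.0509 0.2032] d [-0.0023 -0.0052 -0.1412] slide after turn [-0.018 -0.004  0.471] force [-0.1  0.   0.4] w 0.499 grip 0.0 t 11.3 j [ 0.18  0.48 -0.51  1.61  0.26  1.11 -0.63]
knobtop,tip,mark [[253.0, 189.7], [252.9, 222.3], [202.1, 231.3]] tcp [[253.73309645 229.34169475]]
```

View pics/w2.png

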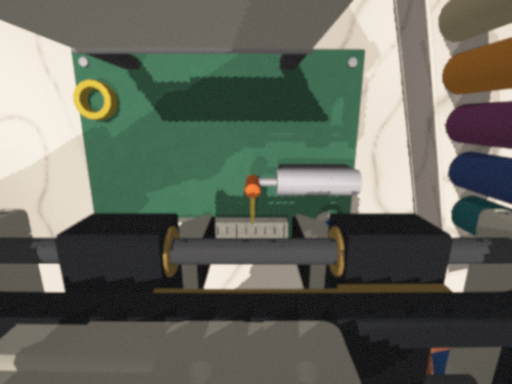

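```bash
python3 -m pendant '{"slide":[[-0.018,-0.004,0.06],[0,0,0.1],[0,0,0.1],[0,0,0.1],[0,0,0.06],[0,0,0.03],[0,0,0],[0,0,0]],"dr":[[0,0,0],[0,0,0],[0,0,0],[0,0,0],[0,0,0],[0,0,0],[0,0,0],[0,0,0]],"claw":[0.5,0.5,0.5,0.5,0.5,0.45,0.45,0.45]}'
python3 -c "
from h import *
go([.6065,.0457,.063],1.343)"
```

```text
clock: 12.15
position: [0.6059, 0.0454, 0.0669]
ee_rot: [2.459, 1.953, 0.003]
force: [0.1, -0.8, -0.4]
width: 0.452
gripper_force: 0.0
dr total units [ 0.01 -0.01 -0.01]
pos [0.6059 0.0454 0.0669] d [ 0.0006  0.0003 -0.0039] slide after turn [0.001 0.002 0.013] force [ 0.1 -0.8 -0.4] w 0.452 grip 0.0 t 12.15 j [ 0.15  0.62 -0.46  1.76  0.35  0.84 -0.7 ]
```

```bash
python3 -m pendant '{"slide":[[0,0,0.011],[0,0,0],[0,0,0],[0,0,0],[0,0,0],[0,0,0],[0,0,0],[0,0,0],[0,0,0],[0,0,0]],"dr":[[0,0,0],[0,0,0],[0,0,0],[0,0,0],[0,0,0],[0,0,0],[0,0,0],[0,0,0],[0,0,0],[0,0,0]],"claw":[0.45,0,0,0,0,0,0,0,0,0]}' 35
python3 -c "
from h import *
q=[.5745,.0841,-.2278]
s=arm.observe();print('gauge',R.from_euler('z',.2278).apply(s['position']-[q[0],q[1],0]))
go(s['position'],1.343)"
```

```text
clock: 13.15
position: [0.6054, 0.045, 0.0626]
ee_rot: [2.46, 1.953, 0.001]
force: [3.0, -0.6, 2.2]
width: 0.167
gripper_force: 35.0
gauge [ 0.03894716 -0.03105926  0.06257867]
dr total units [ 0.01 -0.   -0.01]
pos [0.6054 0.045  0.0626] d [0. 0. 0.] slide after turn [0. 0. 0.] force [ 3.  -0.6  2.2] w 0.167 grip 35.000393986701965 t 13.15 j [ 0.15  0.63 -0.45  1.76  0.36  0.84 -0.7 ]
```

```bash
python3 -m pendant '{"slide":[[0,-0.025,0],[0,-0.025,0],[0,-0.025,0],[0,-0.025,0],[0,-0.025,0],[0,-0.025,0],[0,-0.025,0],[0,-0.025,0],[0,0,0],[0,0,0]],"dr":[[0,0,0],[0,0,0],[0,0,0],[0,0,0],[0,0,0],[0,0,0],[0,0,0],[0,0,0],[0,0,0],[0,0,0]],"claw":[0,0,0,0,0,0,0,0,0,0]}'
python3 - <<'E'
from h import *
q=[.5745,.0841,-.2278]
s=arm.observe();print('gauge',R.from_euler('z',.2278).apply(s['position']-[q[0],q[1],0]),s["width"],s["force"])
S=arm.get_image('scene')[:,:,::-1];T=arm.get_image('top')[:,:,::-1]
cv2.imwrite('pics/S4.png',S);cv2.imwrite('pics/T4.png',T)
a=cv2.resize(S[180:230,225:275],None,fx=8,fy=8,interpolation=cv2.INTER_CUBIC);b=cv2.resize(T[150:225,195:245],None,fx=8,fy=8,interpolation=cv2.INTER_CUBIC)
o=np.zeros((600,800,3),np.uint8);o[:400,:400]=a;o[:,400:]=b
cv2.imwrite('pics/s4.png',o)
E
```

```text
clock: 14.15
position: [0.5469, 0.0588, 0.0626]
ee_rot: [2.459, 1.954, 0.002]
force: [7.8, -1.9, -1.5]
width: 0.166
gripper_force: 35.0
gauge [-0.02115403 -0.03083087  0.06255834] 0.16606351743379336 [ 7.81665861 -1.90091547 -1.54807782]
```

View pics/s4.png

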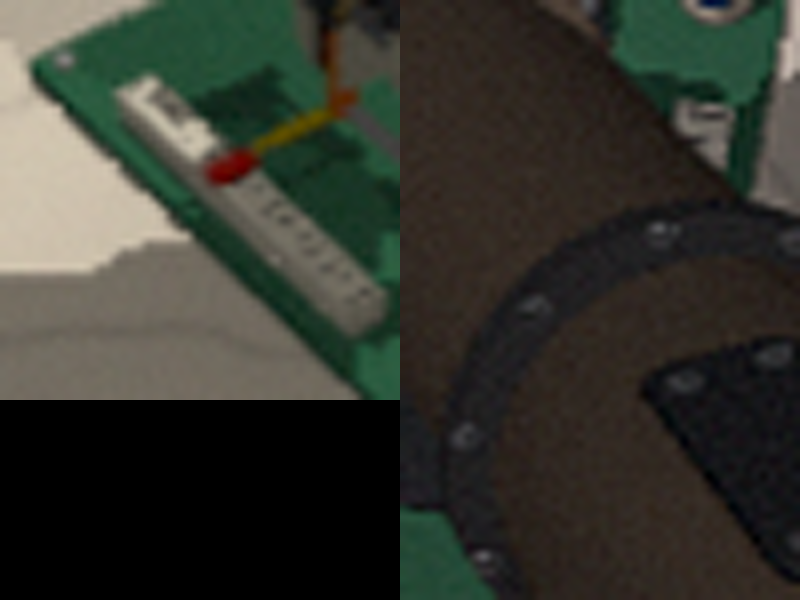

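```bash
cat > m.py <<'E'
from h import *
import sys
from scipy.optimize import brentq
q=[.5745,.0841,-.2278];c=arm.calibration("scene")
def solve(uv,y,z):  # gauge x on the line (y,z) nearest to the pixel
    X=np.linspace(-.15,.15,6001); p=proj(g2w(q,np.c_[X,0*X+y,0*X+z]),c)
    i=np.argmin(((p-uv)**2).sum(1)); return X[i],((p[i]-uv)**2).sum()**.5
for f in sys.argv[1:]:
    im=cv2.imread(f).astype(float);b,g,r=im[...,0],im[...,1],im[...,2]
    roi=np.zeros(im.shape[:2],bool);roi[180:225,225:290]=1
    # red silhouette: weighted by redness; compared with the filled model box
    w=np.clip(r-np.maximum(g,b)*1.0-40,0,None)*roi*(g<.35*r)*(r>90)
    V,U=np.nonzero(w>0);ww=w[V,U];cr=np.array([(U*ww).sum(),(V*ww).sum()])/ww.sum()
    def cen(mx):
        P=[[mx+a*.006,-.096+e*.013,z] for a in(-1,1) for e in(-1,1) for z in(.03,.037)]
        h=cv2.convexHull((proj(g2w(q,P),c)).astype(np.float32));m=cv2.moments(h);return np.array([m['m10'],m['m01']])/m['m00']
    X=np.linspace(-.06,.02,801);E=[np.linalg.norm(cen(x)-cr) for x in X];mx=X[np.argmin(E)]
    # yellow arm
    k=roi&(r>1.08*g)&(r<1.8*g)&(b<.35*g)&(r>50)
    V,U=np.nonzero(k)
    # minimise distance of yellow pixels to projected pointer axis
    def d(x):
        a,e=proj(g2w(q,[[x,-.038,.04],[x,-.083,.04]]),c);t=(e-a)/np.linalg.norm(e-a)
        return np.median((np.c_[U,V]-a)@[-t[1],t[0]])
    kx=brentq(d,-.1,.1)
    print(f,"red",cr.round(1),len(ww),"mark x",mx.round(4),"err",min(E).round(2),"yellow n",len(U),"u",U.min(),U.max(),"v",V.min(),V.max(),"pointer x",round(kx,4),"remaining",round(kx-mx,4))
E
python3 m.py pics/scene0.png pics/S4.png
```

```text
pics/scene0.png red [253.5 200.4] 16 mark x -0.0223 err 0.17 yellow n 13 u 268 276 v 202 206 pointer x 0.0415 remaining 0.0638
pics/S4.png red [253.3 200.2] 9 mark x -0.0236 err 0.17 yellow n 15 u 257 266 v 188 198 pointer x -0.0192 remaining 0.0044
```

```bash
python3 -m pendant '{"slide":[[0,-0.012,0],[0,0,0],[0,0,0],[0,0,0]],"dr":[[0,0,0],[0,0,0],[0,0,0],[0,0,0]],"claw":[0,0,0,0]}'
python3 - <<'E'
from h import *
q=[.5745,.0841,-.2278]
s=arm.observe();print('gauge',R.from_euler('z',.2278).apply(s['position']-[q[0],q[1],0]),s["width"])
for i in range(3): cv2.imwrite(f'pics/S5{i}.png',arm.get_image('scene')[:,:,::-1])
c=arm.calibration('wrist');c["xyz"]=np.array([.62091,.03307,.39377]);c["orientation"]=np.array([-.17719682,.22911874,-1.78278954])
im=cv2.imread('pics/w1.png').astype(float);b,g,r=im[...,0],im[...,1],im[...,2]
m=(r>2*g)&(r>2*b)&(r>90);m[210:]=0;m[:,:270]=0;m[:100]=0;V,U=np.nonzero(m);cr=np.array([U.mean(),V.mean()])
k=(r>1.1*g)&(b<.5*g)&(r>50);k[:120]=0;k[145:]=0;k[:,:278]=0;k[:,292:]=0;Y,X=np.nonzero(k);cy=np.array([X.mean(),Y.mean()])
print(cr,len(U),cy,len(X))
def inv(uv,z):
    p=cv2.undistortPoints(np.array([[uv]]),c["K"],c["dist"])[0,0];d=R.from_rotvec(c["orientation"]).apply([p[0],-p[1],-1]);P=c["xyz"]+d*(z-c["xyz"][2])/d[2]
    return R.from_euler('z',.2278).apply(P-[q[0],q[1],0])
a,e=inv(cr,.037),inv(cy,.04);print(a,e,"home distance",e[0]-a[0])
E
python3 m.py pics/S5?.png
```

```text
clock: 14.65
position: [0.5437, 0.0596, 0.0626]
ee_rot: [2.459, 1.953, 0.002]
force: [6.8, -1.1, -1.0]
width: 0.162
gripper_force: 35.0
gauge [-0.02442848 -0.03082427  0.06257729] 0.16242569702910867
[296.63291139 179.69620253] 158 [284.77777778 131.44444444] 9
[-0.02206861 -0.09469034  0.037     ] [ 0.03962467 -0.0769462   0.04      ] home distance 0.06169327725754597
pics/S50.png red [253.3 200.2] 9 mark x -0.0237 err 0.2 yellow n 12 u 256 268 v 191 198 pointer x -0.0238 remaining -0.0001
pics/S51.png red [253.3 200.2] 9 mark x -0.0236 err 0.17 yellow n 15 u 256 266 v 187 198 pointer x -0.0238 remaining -0.0002
pics/S52.png red [253.3 200.2] 9 mark x -0.0237 err 0.2 yellow n 14 u 256 268 v 191 198 pointer x -0.0238 remaining -0.0001
```

```bash
python3 - <<'E'
from h import *
im=cv2.imread('pics/w1.png').astype(int)
print("red-green by row, cols 292-302",[(v,int((im[v,292:303,2]-im[v,292:303,1]).mean())) for v in range(172,192)])
print("r-b by row, cols 281-287",[(v,int((im[v,280:287,2]-im[v,280:287,0]).mean())) for v in range(124,142)])
for a in (279,282,285,288,290,292): print(a,[im[v,a].tolist() for v in range(129,136)])
E
python3 - <<'E'
import sys;sys.path.insert(0,'.')
from h import *
im=cv2.imread('pics/S52.png').astype(int)
for v in range(195,207): print(v,[f"{im[v,u,2]},{im[v,u,1]},{im[v,u,0]}" for u in range(246,264)])
E
```

```text
red-green by row, cols 292-302 [(172, 5), (173, 7), (174, 11), (175, 34), (176, 99), (177, 156), (178, 167), (179, 168), (180, 168), (181, 168), (182, 168), (183, 153), (184, 108), (185, 48), (186, 12), (187, 5), (188, 4), (189, 5), (190, 5), (191, 7)]
r-b by row, cols 281-287 [(124, -12), (125, -12), (126, -12), (127, -11), (128, -5), (129, 14), (130, 49), (131, 72), (132, 64), (133, 31), (134, 0), (135, -10), (136, -11), (137, -11), (138, -10), (139, -10), (140, -9), (141, -10)]
279 [[57, 69, 52], [55, 75, 66], [54, 77, 74], [54, 74, 66], [57, 67, 51], [56, 62, 35], [57, 61, 33]]
282 [[55, 83, 70], [48, 96, 97], [50, 114, 125], [55, 110, 119], [57, 91, 88], [57, 77, 55], [61, 76, 47]]
285 [[50, 80, 70], [48, 99, 104], [46, 114, 129], [49, 112, 126], [44, 86, 88], [47, 69, 55], [50, 67, 45]]
288 [[86, 104, 105], [81, 111, 119], [78, 123, 136], [78, 118, 132], [86, 112, 117], [88, 103, 101], [90, 102, 101]]
290 [[125, 139, 145], [122, 138, 145], [122, 139, 148], [124, 142, 150], [124, 138, 146], [126, 138, 143], [127, 137, 143]]
292 [[140, 152, 160], [143, 154, 162], [139, 150, 158],
[... 2126 characters left out ...]
204 ['42,87,63', '38,80,57', '27,54,37', '49,64,51', '77,79,69', '90,84,75', '88,83,73', '105,101,92', '120,115,102', '112,110,97', '114,107,94', '109,105,95', '116,110,100', '105,104,91', '70,78,63', '25,52,36', '25,52,36', '24,53,36']
205 ['27,59,40', '32,68,49', '30,54,40', '25,53,34', '49,63,50', '78,80,69', '92,87,78', '93,90,80', '107,102,91', '120,115,103', '115,109,96', '114,108,96', '103,98,85', '79,77,68', '88,90,77', '69,79,65', '32,55,40', '25,54,37']
206 ['50,60,49', '26,52,35', '31,72,51', '39,79,56', '24,52,36', '44,59,46', '72,74,65', '92,89,80', '91,87,75', '104,100,89', '119,114,102', '104,99,90', '91,88,79', '106,101,90', '111,106,96', '105,102,91', '74,78,68', '31,55,41']
```

```bash
python3 -c "
from cell import arm
print(arm.sign_off())"
```

```text
the job is handed in; nothing more can be done
None
```

The job is handed in: I stood the panel upright (about 1.57 rad) and let go while the rod was home, then drew the rod out about 63 mm, leaving the pointer within about 1 mm of the red mark by the camera measurements and the gripper still holding the knob.

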